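Lock off the furnace supply box and pull its fuse carrier

ROBOT

A 6-joint arm with a two-finger parallel gripper is mounted at the origin on a cart in front of the work surface, level with it; the furniture and walls round the work are solid. World frame = base frame: x ahead of the robot, y to its left, z up, the work surface at z = 0. Lengths are in m, angles in rad, forces in N, time in s.
With the tool pointing down it reaches from about 0.35 to 0.975 m from the base axis. Payload 4.9 kg.
Tool frame: the origin (TCP) lies midway between the tips of the shut fingers; the grasp point (between the pads) lies manip.tcp_to_grasp behind it (manip.tcp_to_grasp is the distance from the TCP to the grasp point, in m); z points along the fingers, y is the line along which they close (so a half turn about z gives the same grasp; the last joint's range is limited). The gripper opens to 85 mm and grips with 20 to 120 N. Pads are 22 mm wide; open, the fingers measure 114 mm over their backs; the gripper's body (76 mm by 85 mm) begins 54 mm behind the grasp point. The pads swing forward as they close: fully open they stand 13 mm farther back than shut.
Start: joints at [1.172, 0.053, 1.613, -0, 1.476, -0.119], TCP at [0.173, 0.601, 0.231] pointing down, gripper open.
Joint ranges: [-3.01, 3.01], [-1.01, 2.22], [0.06, 2.58], [-1.02, 4.17], [0.09, 2.62], [-3.14, 3.14]. Speed limits (rad/s): [2.57, 2.57, 3.14, 3.14, 3.14, 3.14].

INTERFACE

Orientations are given as a unit quaternion [w, x, y, z].
In Python, from plant import manip, grab_frame, calibration, job_done gives the robot as it stands.
- The arm moves only by the tool send_rows, never from a script. Its argument "rows" is a list of rows, each an object of numbers: "x", "y", "z": the shift along the tool's x, y, z normalised to -1 to 1, where 1 is 15 cm; "wx", "wy", "wz": the turn, a rotation vector about the tool's x, y, z normalised to -1 to 1, where 1 is pi/4 rad; "hand": the opening, from -1 (shut) to 1 (fully open). In form: [{"x": .., "y": .., "z": .., "wx": .., "wy": .., "wz": .., "hand": ..}, ...]. A call has exactly 10 rows; each row shifts and turns the commanded pose from where the row before left it, along the tool's axes as they then stand; what a row does not reach is not made up. A row lasts 1/12 s, in which the tool goes at most 41.7 mm and 7.16 degrees, less where a joint would pass 70% of its speed; a pose out of reach is approached as far as the arm can. A call with a number of a shift or a turn outside -1 to 1 is refused whole. A call with a gripper value outside its range is refused whole. The fingers move at their own pace and stop on an object; the grip force is fixed at half the most. Time passes only in rows, so rows that do not move let the fingers close, or fill a call up. It gives the time, the measured TCP pose, the force, the opening and the grip force at its end, in the units of the state.
- manip.state(): the state, without advancing time (a new reading comes with each control period).
- grab_frame(name): name is "scene" or "top" or "wrist"; returns the picture (420x560x3 uint8, blue, green, red); there is no depth.
- calibration(name): a dict with "camera_matrix" (3x3 intrinsics, pixels), "k1" (the pictures are not rectified: a ray, as slopes to the right and down, at radius r is drawn at 1 + k1 r^2 times it, then the intrinsics apply), "R" (3x3) and "t" (3): a world point X has camera coordinates R X + t. Camera axes: x right, y down, z forward; pixel columns grow to the right and rows downward; lengths in m; the calibration is good to about 2 mm. A picture is of the moment at which its call begins: read the wrist's pose just before it. calibration takes no time and is no camera call; for the wrist camera it gives the pose at the moment of the call.
- job_done(): hands the job in; it is judged then, once.
The state is a dict: "time": time; "joint_pos": joint angles; "joint_vel": joint speeds; "joint_efforts": joint torques, N m; "tool_pos": TCP position; "tool_rot": TCP orientation; "contact_force": force on the tool from outside, world axes, zero at the start; "ft_torque": the same for the moment, N m; "gripper_width": opening from 0.0 (shut) to 1.0 (fully open); "grasp_force": force on a finger pad.
Only numpy, scipy, OpenCV 4.12 (cv2) and the standard library are available. Lean on these libraries where they do the work, as an engineer would, in place of code of your own. Each camera call takes 0.05 s, during which the arm holds its last target. There are 200 camera calls.

TASK

The furnace's supply box has a blown fuse. Turn the red lock collar clockwise (seen from above) until its finger stands on the green locked mark, so that it no longer bars the fuse carrier; then pinch the carrier's two blue side catches together, fully in, and lift the carrier straight up out of its socket until its lower end is well clear of the box, about 5 cm above the lid. Finish still holding it up there, upright and at rest, with both catches pinched; leave the collar locked and the other things on the bench where they are.

Things in the scene. Friction and masses are not known exactly. Their poses are not given: they have to be found in the camera images.
- supply_box: Light grey metal box fixed to the bench, 160 (x) x 230 (y) x 60 mm high; origin at the centre of its underside, z up, +y roughly towards the robot, +x to its left. On its flat lid: the red lock collar, axis at x -25, y -55 mm; a dark socket plate with the fuse carrier at x -25, y +60 mm; towards +x of the collar a green locked mark and an 11 mm stop pin; a 10 mm high amber lamp at x 58, y 92 mm.
- lock_collar (a joint): Angle (rad) of the red collar, growing clockwise from above. At 0 (white mark) its finger points along the box's +y and bars the fuse carrier's flange; the green mark's middle is at 1.25, the stop at 1.30; locked is above 1.16. Starts at 0 to 0.22, turns against about 0.12 N m of friction and stays where it is left.
- collar_top (a point): Centre of the collar's top, on its upright axis, 36 mm above the lid; y axis along the finger. The collar is a ribbed red ring 54 to 56 mm across, to be gripped 11 to 36 mm above the lid; below is a 62 mm wide rim with a flat red finger, 14 mm wide, reaching to 92 mm from the axis, 5 to 10 mm above the lid.
- finger_tip (a point): Upper face of the red finger's round end, 85 mm from the collar's axis, at the small dark padlock hole.
- fuse_carrier: Dark grey fuse carrier, 0.13 to 0.25 kg, loose in its socket with 1 mm play; origin on its centre line, level with the lid top when fully in; axes parallel to the box's, x the pinch direction. Head 40 (x) x 44 (y) x 39 mm high, 40 mm wide flanges 3 mm thick to y +-31 mm rest on the lid; the lower part with two white cartridge fuses reaches 44 mm below the origin.
- catch_right (a joint): Travel (m) of the blue catch on the carrier's -x side (the robot's right): 0 out, 0.007 fully pressed in towards the carrier's middle. A spring pushes it out (2.7 N at 0, 9 N fully in); its hook is free of the lid from about 0.0045.
- catch_left (a joint): The same for the blue catch on the carrier's +x side (the robot's left).
- catch_right_pad (a point): Middle of the outer face of the -x catch's ribbed blue pad: 24 mm wide (y), 24 mm high, from 9 to 33 mm above the lid when seated. The pads are 60 mm apart outside when out and 46 mm when fully pressed.
- catch_left_pad (a point): Middle of the outer face of the +x catch's ribbed blue pad, of the same size.
- multimeter: Orange multimeter lying on the bench, 91 x 191 x 44 mm, a bystander; origin at the centre of its underside.
- crucible: Small clay crucible, 61 mm across, 60 mm high, a bystander; origin at the centre of its underside.
Mind the look-alikes: they are no part of the job. What is shaped like the fuse_carrier but purple or yellow is not meant.

How it is judged:
On the way, in this order (a step that is already met when the one before it is completed fails the run):
1. The collar's finger stands on the green locked mark while the carrier is still in its socket (value of joint lock_collar above 1.16 rad and height (world z) of fuse_carrier below 0.066 m), for 0.2 s.
2. Both catches are pinched in, the carrier still in its socket (all of step 1 and value of joint each of catch_right, catch_left above 0.0045 m), for 0.1 s.
At the end, for the whole second after the job is handed in: Collar above 1.16 rad; carrier held by the fingers, clear of the box, both catches over 4.5 mm in, origin 0.134 to 0.30 m above the bench (lower end 30 mm or more over the lid), tilt under 0.2 rad, under 20 mm/s; multimeter and crucible within 30 mm of their starts (value of joint lock_collar above 1.16 rad and value of joint each of catch_right, catch_left above 0.0045 m and height (world z) of fuse_carrier between 0.134 and 0.3 m and angle between fuse_carrier's own z axis and vertical below 0.2 rad and linear speed of fuse_carrier below 0.02 m/s and contact force between the fingers and fuse_carrier above 2 N and contact force between supply_box and fuse_carrier below 0.1 N and distance of each of multimeter, crucible from where it was at the start of the episode below 0.03 m); the arm keeps its last pose, push and grip.
It fails at once if A bystander is pushed away (more than 30 mm) (distance of any of multimeter, crucible from where it was at the start of the episode above 0.03 m).
It also fails if it takes over 45 s, if anything falls off the work surface, if the arm or the gripper's body presses on something with over 40 N, if the wrist force passes 120 N, or if a joint passes its speed limit or range.

## Working session

There is one attempt and no reset: what is moved stays moved. The work goes in short steps, Python scripts to look and compute and a tool call to move; the robot and the scene stay as the last step left them, time stands still between calls to the robot, and variables do not carry over. Pictures are saved under pics/ and viewed, at most 10 in all, crops included, and the job is handed in when it is done.

Besides the shell and the picture viewer there is one more tool, called after "Emit:" by a JSON object that holds its "method" and its "body", one argument or row to a line. send_rows: Moves the arm, as the interface text tells. Scaled input: -1 to 1 covers 15 cm each way for a shift and pi/4 rad each way for a turn. Its arguments: {"type":"object","properties":{"rows":{"type":"array","items":{"type":"object","properties":{"x":{"type":"number","minimum":-1,"maximum":1},"y":{"type":"number","minimum":-1,"maximum":1},"z":{"type":"number","minimum":-1,"maximum":1},"wx":{"type":"number","minimum":-1,"maximum":1},"wy":{"type":"number","minimum":-1,"maximum":1},"wz":{"type":"number","minimum":-1,"maximum":1},"hand":{"type":"number"}}}}},"required":["rows"]}

```bash
mkdir -p pics; ls; python3 - <<'E'
from plant import manip, grab_frame, calibration
import cv2,numpy as np
s=manip.state();print(s, manip.tcp_to_grasp)
a=grab_frame("scene");b=grab_frame("top")
cv2.imwrite("pics/scene.png",a);cv2.imwrite("pics/top.png",b)
for n in("scene","top"):print(n,calibration(n))
E
```

```text
pics
{'time': 0.0, 'joint_pos': array([ 1.17197906e+00,  5.33458057e-02,  1.61431153e+00, -1.81578016e-05,
        1.47600327e+00, -1.18994834e-01]), 'joint_vel': array([ 0.00149155, -0.00083027,  0.00060046,  0.00128029, -0.00012718,
        0.00025128]), 'joint_efforts': array([-8.61893859e-04, -3.93669641e+01, -3.70189011e+01, -1.03539110e-04,
        7.03986967e-03, -1.42565443e-05]), 'tool_pos': array([0.17236982, 0.60010334, 0.2300594 ]), 'tool_rot': array([-2.55986185e-04,  1.39454262e-01,  9.90227974e-01, -1.00182937e-03]), 'contact_force': array([0.16111304, 0.9081512 , 0.24605729]), 'ft_torque': array([-0.04934288,  0.00701499,  0.00277346]), 'grasp_force': 0.0, 'gripper_width': 1.0024599930308276} 0.0187
scene {'camera_matrix': array([[428.10214022,   0.        , 291.40367349],
       [  0.        , 428.10214022, 207.90127321],
       [  0.        ,   0.        ,   1.        ]]), 'k1': -0.08488281026502977, 'R': array([[ 0.4828269 , -0.87544656,  0.02171433],
       [-0.58541767, -0.34111256, -0.73547833],
       [ 0.651279  ,  0.34239677, -0.6772002 ]]), 't': array([-0.30792379,  0.35012918,  1.00762085])}
top {'camera_matrix': array([[527.54552223,   0.        , 282.40705636],
       [  0.        , 527.54552223, 216.98251432],
       [  0.        ,   0.        ,   1.        ]]), 'k1': -0.122055599244426, 'R': array([[ 0.0296253 , -0.9995566 , -0.00299174],
       [-0.9930623 , -0.02909181, -0.11393387],
       [ 0.11379632,  0.00634631, -0.99348383]]), 't': array([-0.08109345,  0.52970242,  1.57558478])}
```

View pics/scene.png

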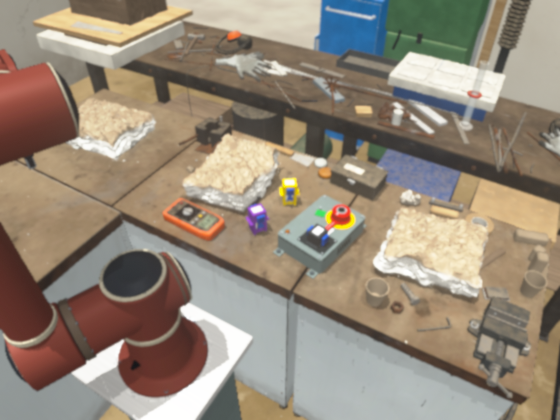

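View pics/top.png

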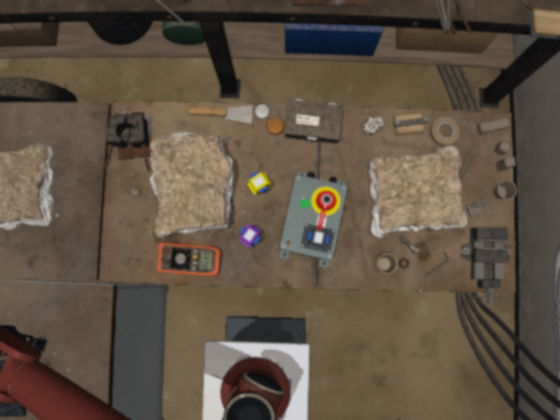

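The scene view shows the box with collar at (341,213) and carrier at (318,235). In the top view the collar is at (326,201), carrier at (318,237), green mark at (304,203), the crucible near (386,263) and the multimeter at (188,259). The purple and yellow look-alikes stand off the box, to its left.

```bash
cat > h.py <<'E'
import cv2,numpy as np
from plant import manip, grab_frame, calibration, job_done
from scipy.spatial.transform import Rotation as Ro
def ray(c,px):
    K=c["camera_matrix"];px=np.atleast_2d(np.array(px,float))
    d=(px-[K[0,2],K[1,2]])/[K[0,0],K[1,1]];u=d.copy()
    for _ in range(20):u=d/(1+c["k1"]*(u**2).sum(1,keepdims=True))
    v=np.c_[u,np.ones(len(u))]@c["R"]; return -c["R"].T@c["t"],v
def plane(c,px,z):
    o,v=ray(c,px); return o+v*((z-o[2])/v[:,2:])
def proj(c,X):
    p=np.atleast_2d(X)@c["R"].T+c["t"];u=p[:,:2]/p[:,2:];u=u*(1+c["k1"]*(u**2).sum(1,keepdims=True))
    K=c["camera_matrix"];return u*[K[0,0],K[1,1]]+[K[0,2],K[1,2]]
def blobs(im,lo,hi,amin=10,roi=None):
    h=cv2.cvtColor(im,cv2.COLOR_BGR2HSV)
    if lo[0]<=hi[0]: m=cv2.inRange(h,lo,hi)
    else: m=cv2.inRange(h,lo,(179,)+hi[1:])|cv2.inRange(h,(0,)+lo[1:],hi)
    if roi: k=np.zeros_like(m);x0,y0,x1,y1=roi;k[y0:y1,x0:x1]=255;m&=k
    n,l,s,c=cv2.connectedComponentsWithStats(m)
    return [(s[i].tolist(),c[i].round(1).tolist()) for i in range(1,n) if s[i,4]>=amin],l
RED=((172,140,70),(8,255,255));BLUE=((105,120,50),(128,255,255));GREEN=((45,100,60),(85,255,255));YEL=((22,140,120),(34,255,255))
E
python3 - <<'E'
from h import *
im=cv2.imread("pics/top.png");c=calibration("top")
roi=(275,165,355,270)
for n,k,z in(("red",RED,.09),("blue",BLUE,.085),("green",GREEN,.06),("yel",YEL,.06)):
    for s,p in blobs(im,*k,6,roi)[0]:print(n,s,p,plane(c,p,z).round(4))
s=manip.state()["tool_rot"];print(Ro.from_quat(np.r_[s[1:],s[0]]).as_matrix().round(3))
w=calibration("wrist");print(w, -w["R"].T@w["t"])
E
```

```text
red [317, 192, 18, 26, 170] [324.9, 202.5] [[ 0.5715 -0.1895  0.09  ]]
red [317, 221, 5, 9, 30] [319.6, 225.7] [[ 0.5025 -0.1754  0.09  ]]
blue [307, 231, 5, 10, 36] [309.2, 235.5] [[ 0.4733 -0.1458  0.085 ]]
blue [325, 235, 5, 9, 35] [326.8, 239.0] [[ 0.4645 -0.1976  0.085 ]]
green [300, 199, 11, 9, 83] [304.7, 203.0] [[ 0.5726 -0.1312  0.06  ]]
yel [311, 187, 29, 28, 294] [325.3, 199.9] [[ 0.5838 -0.1927  0.06  ]]
[[-0.961  0.276 -0.001]
 [ 0.276  0.961 -0.002]
 [ 0.    -0.002 -1.   ]]
{'camera_matrix': array([[290.75635626,   0.        , 279.60759477],
       [  0.        , 290.75635626, 205.77830741],
       [  0.        ,   0.        ,   1.        ]]), 'k1': -0.02428987655869079, 'R': array([[ 0.27688595,  0.96090144, -0.00160829],
       [ 0.9227425 , -0.26542262,  0.27945861],
       [ 0.2681053 , -0.0788622 , -0.96015639]]), 't': array([-0.62476144, -0.034129  ,  0.37914772])} [0.10282843 0.62117598 0.37257395]
```

Emit:
{"method": "send_rows", "body": {
  "rows": [
    {"x":-0.122,"y":-0.145,"hand":1},
    {"x":-0.122,"y":-0.145,"hand":1},
    {"x":-0.122,"y":-0.145,"hand":1},
    {"x":-0.122,"y":-0.145,"hand":1},
    {"x":-0.122,"y":-0.145,"hand":1},
    {"x":-0.122,"y":-0.145,"hand":1},
    {"x":-0.122,"y":-0.145,"hand":1},
    {"x":-0.122,"y":-0.145,"hand":1},
    {"x":-0.122,"y":-0.145,"hand":1},
    {"x":-0.122,"y":-0.145,"hand":1}
  ]
}}

```text
invalid input at $.rows[0]: expected keys x, y, z, wx, wy, wz, hand
```

Emit:
{"method": "send_rows", "body": {
  "rows": [
    {"x":-0.122,"y":-0.145,"hand":1},
    {"x":-0.122,"y":-0.145,"hand":1},
    {"x":-0.122,"y":-0.145,"hand":1},
    {"x":-0.122,"y":-0.145,"hand":1},
    {"x":-0.122,"y":-0.145,"hand":1},
    {"x":-0.122,"y":-0.145,"hand":1},
    {"x":-0.122,"y":-0.145,"hand":1},
    {"x":-0.122,"y":-0.145,"hand":1},
    {"x":-0.122,"y":-0.145,"hand":1},
    {"x":-0.122,"y":-0.145,"hand":1}
  ]
}}

```text
invalid input at $.rows[0]: expected keys x, y, z, wx, wy, wz, hand
```

Emit:
{"method": "send_rows", "body": {
  "rows": [
    {"x":-0.122,"y":-0.145,"hand":1},
    {"x":-0.122,"y":-0.145,"hand":1},
    {"x":-0.122,"y":-0.145,"hand":1},
    {"x":-0.122,"y":-0.145,"hand":1},
    {"x":-0.122,"y":-0.145,"hand":1},
    {"x":-0.122,"y":-0.145,"hand":1},
    {"x":-0.122,"y":-0.145,"hand":1},
    {"x":-0.122,"y":-0.145,"hand":1},
    {"x":0,"y":0,"hand":1},
    {"x":0,"y":0,"hand":1}
  ]
}}

```text
invalid input at $.rows[0]: expected keys x, y, z, wx, wy, wz, hand
```

```bash
python3 - <<'E'
from h import *
s=manip.state();c=calibration("wrist");im=grab_frame("wrist");cv2.imwrite("pics/w1.png",im)
np.savez("w1.npz",**c)
print(s["time"],s["tool_pos"],s["joint_pos"].round(2))
q=s["tool_rot"];print(Ro.from_quat(np.r_[q[1:],q[0]]).as_matrix().round(3))
for n,k,z in(("red",RED,.09),("blue",BLUE,.081),("green",GREEN,.06),("yel",YEL,.06)):
    for b,p in blobs(im,*k,60)[0]:print(n,b,p,plane(c,p,z).round(4))
E
```

```text
0.1 [0.17236575 0.60017792 0.23017544] [ 1.17  0.05  1.61  0.    1.48 -0.12]
[[-0.961  0.276 -0.001]
 [ 0.276  0.961 -0.002]
 [ 0.    -0.002 -1.   ]]
red [541, 10, 19, 8, 67] [549.4, 13.3] [[0.0788 0.8725 0.09  ]]
red [542, 19, 18, 10, 64] [551.5, 23.2] [[0.0872 0.874  0.09  ]]
```

View pics/w1.png

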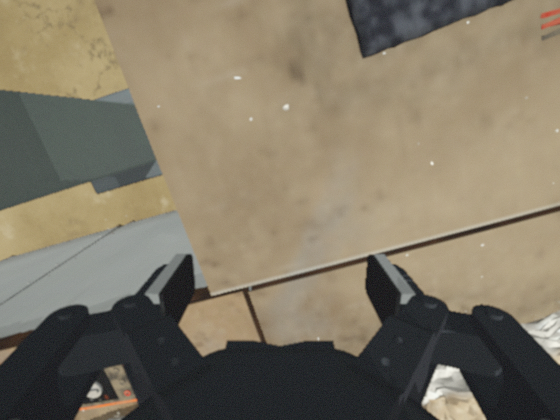

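The commands were refused because every row needs all seven keys. The wrist picture shows only bare bench, with the fingers at the bottom (rows 255 and below).

Emit:
{"method": "send_rows", "body": {
  "rows": [
    {"x":-0.14,"y":-0.153,"z":0,"wx":0,"wy":0,"wz":0,"hand":1},
    {"x":-0.14,"y":-0.153,"z":0,"wx":0,"wy":0,"wz":0,"hand":1},
    {"x":-0.14,"y":-0.153,"z":0,"wx":0,"wy":0,"wz":0,"hand":1},
    {"x":-0.14,"y":-0.153,"z":0,"wx":0,"wy":0,"wz":0,"hand":1},
    {"x":-0.14,"y":-0.153,"z":0,"wx":0,"wy":0,"wz":0,"hand":1},
    {"x":-0.14,"y":-0.153,"z":0,"wx":0,"wy":0,"wz":0,"hand":1},
    {"x":-0.14,"y":-0.153,"z":0,"wx":0,"wy":0,"wz":0,"hand":1},
    {"x":-0.14,"y":-0.153,"z":0,"wx":0,"wy":0,"wz":0,"hand":1},
    {"x":-0.14,"y":-0.153,"z":0,"wx":0,"wy":0,"wz":0,"hand":1},
    {"x":-0.14,"y":-0.153,"z":0,"wx":0,"wy":0,"wz":0,"hand":1}
  ]
}}

```text
time: 0.98
tool_pos: [0.3112, 0.3206, 0.231]
tool_rot: [-0.0, 0.139, 0.99, -0.0]
contact_force: [0.1, 0.3, -0.2]
gripper_width: 1.003
grasp_force: 0.0
```

Emit:
{"method": "send_rows", "body": {
  "rows": [
    {"x":-0.14,"y":-0.153,"z":0,"wx":0,"wy":0,"wz":0,"hand":1},
    {"x":-0.14,"y":-0.153,"z":0,"wx":0,"wy":0,"wz":0,"hand":1},
    {"x":-0.14,"y":-0.153,"z":0,"wx":0,"wy":0,"wz":0,"hand":1},
    {"x":-0.14,"y":-0.153,"z":0,"wx":0,"wy":0,"wz":0,"hand":1},
    {"x":-0.14,"y":-0.153,"z":0,"wx":0,"wy":0,"wz":0,"hand":1},
    {"x":-0.14,"y":-0.153,"z":0,"wx":0,"wy":0,"wz":0,"hand":1},
    {"x":-0.14,"y":-0.153,"z":0,"wx":0,"wy":0,"wz":0,"hand":1},
    {"x":-0.14,"y":-0.153,"z":0,"wx":0,"wy":0,"wz":0,"hand":1},
    {"x":-0.14,"y":-0.153,"z":0,"wx":0,"wy":0,"wz":0,"hand":1},
    {"x":-0.14,"y":-0.153,"z":0,"wx":0,"wy":0,"wz":0,"hand":1}
  ]
}}

```text
time: 1.82
tool_pos: [0.4497, 0.042, 0.2311]
tool_rot: [-0.0, 0.14, 0.99, 0.0]
contact_force: [1.4, 0.5, 1.0]
gripper_width: 1.003
grasp_force: 0.0
```

Emit:
{"method": "send_rows", "body": {
  "rows": [
    {"x":-0.14,"y":-0.153,"z":0,"wx":0,"wy":0,"wz":0,"hand":1},
    {"x":-0.14,"y":-0.153,"z":0,"wx":0,"wy":0,"wz":0,"hand":1},
    {"x":-0.14,"y":-0.153,"z":0,"wx":0,"wy":0,"wz":0,"hand":1},
    {"x":-0.14,"y":-0.153,"z":0,"wx":0,"wy":0,"wz":0,"hand":1},
    {"x":-0.14,"y":-0.153,"z":0,"wx":0,"wy":0,"wz":0,"hand":1},
    {"x":-0.14,"y":-0.153,"z":0,"wx":0,"wy":0,"wz":0,"hand":1},
    {"x":-0.14,"y":-0.153,"z":0,"wx":0,"wy":0,"wz":0,"hand":1},
    {"x":-0.14,"y":-0.153,"z":0,"wx":0,"wy":0,"wz":0,"hand":1},
    {"x":0,"y":0,"z":0,"wx":0,"wy":0,"wz":0,"hand":1},
    {"x":0,"y":0,"z":0,"wx":0,"wy":0,"wz":0,"hand":1}
  ]
}}

```text
time: 2.65
tool_pos: [0.5602, -0.1804, 0.2305]
tool_rot: [-0.001, 0.14, 0.99, 0.0]
contact_force: [-0.3, 0.6, -0.1]
gripper_width: 0.998
grasp_force: 0.0
```

```bash
python3 - <<'E'
from h import *
s=manip.state();c=calibration("wrist");im=grab_frame("wrist");cv2.imwrite("pics/w2.png",im)
np.savez("w2.npz",**c)
print(s["time"],s["tool_pos"],s["joint_pos"].round(2))
q=s["tool_rot"];print(Ro.from_quat(np.r_[q[1:],q[0]]).as_matrix().round(3))
for n,k,z in(("red",RED,.09),("blue",BLUE,.081),("green",GREEN,.06),("yel",YEL,.06)):
    for b,p in blobs(im,*k,60)[0]:print(n,b,p,plane(c,p,z).round(4))
E
```

```text
2.65 [ 0.56018179 -0.18035619  0.23046542] [-0.44 -0.03  1.7   0.    1.48 -1.73]
[[-0.961  0.278 -0.001]
 [ 0.278  0.961  0.001]
 [ 0.002  0.    -1.   ]]
red [246, 126, 54, 118, 2133] [271.3, 197.1] [[ 0.5584 -0.1877  0.09  ]]
blue [417, 19, 37, 37, 670] [435.4, 37.9] [[ 0.4591 -0.0028  0.081 ]]
blue [486, 39, 17, 27, 147] [494.0, 52.5] [[0.4857 0.0484 0.081 ]]
blue [281, 84, 12, 29, 302] [286.5, 98.0] [[ 0.4718 -0.1471  0.081 ]]
blue [225, 89, 14, 29, 297] [231.7, 103.3] [[ 0.4618 -0.1984  0.081 ]]
blue [425, 178, 35, 24, 458] [441.0, 188.3] [[ 0.6005 -0.0172  0.081 ]]
blue [474, 215, 17, 16, 60] [482.6, 222.0] [[0.6504 0.0218 0.081 ]]
green [309, 173, 32, 31, 624] [324.4, 188.3] [[ 0.5724 -0.1316  0.06  ]]
yel [410, 169, 87, 65, 1996] [452.1, 202.1] [[0.6279 0.0032 0.06  ]]
yel [234, 172, 78, 75, 1777] [273.4, 204.5] [[ 0.5745 -0.1909  0.06  ]]
```

View pics/w2.png

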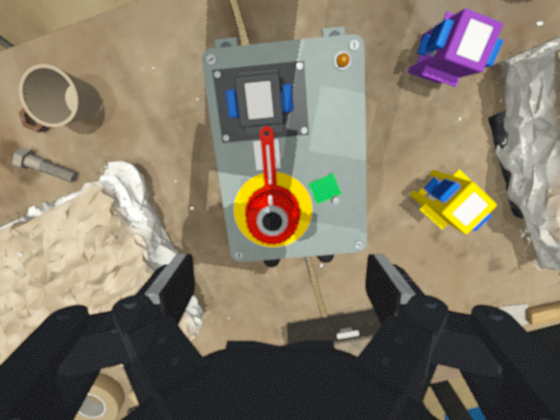

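The wrist view shows the box with carrier pads at (232,103) and (287,98), the finger's padlock hole near (266,132), the collar top near (272,219) and the green mark at (324,188). The crucible is at (60,95).

```bash
python3 - <<'E'
from h import *
im=cv2.imread("pics/w2.png");c=dict(np.load("w2.npz"))
roi=(200,110,345,275)
h=cv2.cvtColor(im,cv2.COLOR_BGR2HSV)
_,l=blobs(im,*RED,60,roi);red=(l>0).astype(np.uint8)
yb,l=blobs(im,*YEL,300,roi);yel=(l>0).astype(np.uint8)
# yellow disc outer hull -> plane lid
cn=max(cv2.findContours(yel,0,1)[0],key=cv2.contourArea);hu=cv2.convexHull(cn)[:,0]
P=plane(c,hu,.0605)[:,:2]*1000
def circ(P):
    A=np.c_[2*P,np.ones(len(P))];s=np.linalg.lstsq(A,(P**2).sum(1),rcond=None)[0];r=np.sqrt(s[2]+s[:2]@s[:2]);return s[:2],r,np.abs(np.linalg.norm(P-s[:2],axis=1)-r).max()
print("yellow",circ(P))
# red top ring: contour lower part (far from finger)
cn=max(cv2.findContours(red,0,1)[0],key=cv2.contourArea)[:,0]
hb=cn[cn[:,1]>205]
print("redtop",circ(plane(c,hb,.096)[:,:2]*1000))
# padlock hole: dark inside finger
fr=im[120:146,252:282];g=fr[:,:,2].astype(int);sub=np.argwhere((g<110)&(cv2.dilate(red,np.ones((5,5)))[120:146,252:282]>0))
# finger tip: centroid per row of the red
for r in (128,135,145,155,165,175,182):
    xs=np.where(red[r,240:300])[0]+240; print(r,xs.min(),xs.max(),plane(c,[(xs.min()+xs.max())/2,r],.07).round(4)[0,:2])
bx=cv2.boundingRect(red);print(bx)
grey=cv2.inRange(h,(60,15,90),(110,90,255));n,l,s,ce=cv2.connectedComponentsWithStats(grey[:, :]);
i=1+s[1:,4].argmax();print(s[i]);m=(l==i).astype(np.uint8);m=cv2.morphologyEx(m,cv2.MORPH_CLOSE,np.ones((15,15)))
c0=max(cv2.findContours(m,0,1)[0],key=cv2.contourArea)[:,0]
W=plane(c,c0,.06)[:,:2].astype(np.float32)*1000;print(cv2.minAreaRect(W))
E
```

```text
yellow (array([ 580.81503516, -193.73951053]), np.float64(43.860819407103), np.float64(0.3733423412350305))
redtop (array([ 577.6618867, -192.432502 ]), np.float64(26.328930768452153), np.float64(1.7619317344467014))
128 262 271 [ 0.493  -0.1738]
135 259 273 [ 0.4994 -0.1762]
145 262 272 [ 0.5092 -0.1782]
155 263 273 [ 0.5193 -0.1801]
165 263 274 [ 0.5293 -0.1826]
175 265 274 [ 0.5397 -0.1846]
182 266 275 [ 0.5472 -0.1858]
(246, 126, 54, 118)
[  203    27   163   234 18559]
((528.1324462890625, -158.20973205566406), (158.59262084960938, 238.36111450195312), 78.90769958496094)
```

Emit:
{"method": "send_rows", "body": {
  "rows": [
    {"x":-0.019,"y":-0.006,"z":0.09,"wx":0,"wy":0,"wz":0,"hand":1},
    {"x":-0.019,"y":-0.006,"z":0.09,"wx":0,"wy":0,"wz":0,"hand":1},
    {"x":-0.019,"y":-0.006,"z":0.09,"wx":0,"wy":0,"wz":0,"hand":1},
    {"x":-0.019,"y":-0.006,"z":0.09,"wx":0,"wy":0,"wz":0,"hand":1},
    {"x":-0.019,"y":-0.006,"z":0.09,"wx":0,"wy":0,"wz":0,"hand":1},
    {"x":-0.019,"y":-0.006,"z":0.09,"wx":0,"wy":0,"wz":0,"hand":1},
    {"x":-0.019,"y":-0.006,"z":0.09,"wx":0,"wy":0,"wz":0,"hand":1},
    {"x":-0.019,"y":-0.006,"z":0.09,"wx":0,"wy":0,"wz":0,"hand":1},
    {"x":0,"y":0,"z":0,"wx":0,"wy":0,"wz":0,"hand":1},
    {"x":0,"y":0,"z":0,"wx":0,"wy":0,"wz":0,"hand":1}
  ]
}}

```text
time: 3.53
tool_pos: [0.5796, -0.1924, 0.1218]
tool_rot: [-0.001, 0.14, 0.99, 0.0]
contact_force: [0.6, 0.1, -0.1]
gripper_width: 1.002
grasp_force: 0.0
```

```bash
python3 - <<'E'
from h import *
s=manip.state();c=calibration("wrist");im=grab_frame("wrist");cv2.imwrite("pics/w3.png",im);np.savez("w3.npz",**c)
print(s["time"],s["tool_pos"],s["contact_force"])
b,l=blobs(im,*RED,300,(180,90,400,330));print(b)
E
```

```text
3.5333 [ 0.57962693 -0.19235398  0.12181338] [ 0.62612885  0.0502458  -0.08474094]
[([235, 92, 84, 189, 5744], [275.1, 206.8])]
```

View pics/w3.png

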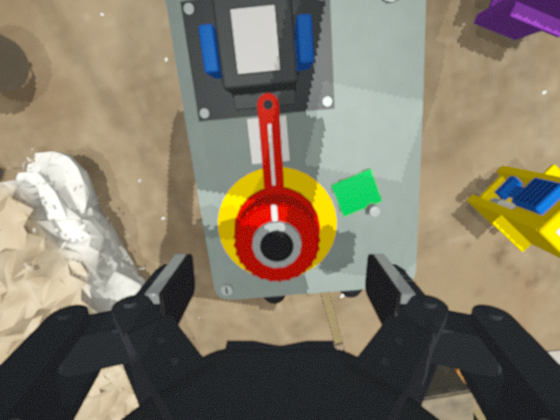

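The collar top is centred at about (277,243) and the fingers straddle it with pads at columns 190 and 370. The finger points at the carrier.

```bash
python3 - <<'E'
from h import *
c=dict(np.load("w3.npz"));im=cv2.imread("pics/w3.png")
print("hub",plane(c,[[277,243]],.096),"hole",plane(c,[[267.5,104]],.07),"pads",plane(c,[[209.5,49],[305,41]],.085))
y,l=blobs(im,*YEL,300,(180,90,400,330));cn=max(cv2.findContours((l>0).astype(np.uint8),0,1)[0],key=cv2.contourArea)
P=plane(c,cv2.convexHull(cn)[:,0],.0605)[:,:2].astype(np.float32);print(cv2.minEnclosingCircle(P))
r,l=blobs(im,*RED,300,(180,90,400,330));cn=max(cv2.findContours((l>0).astype(np.uint8),0,1)[0],key=cv2.contourArea)[:,0]
P=plane(c,cn[cn[:,1]>215],.096)[:,:2].astype(np.float32);print(cv2.minEnclosingCircle(P))
E
```

```text
hub [[ 0.57988455 -0.19337     0.096     ]] hole [[ 0.49761372 -0.17591993  0.07      ]] pads [[ 0.46143867 -0.19835777  0.085     ]
 [ 0.47240618 -0.14599077  0.085     ]]
((0.5817116498947144, -0.17943692207336426), 0.041410014033317566)
((0.5779273509979248, -0.19287917017936707), 0.02870432659983635)
```

Emit:
{"method": "send_rows", "body": {
  "rows": [
    {"x":-0.004,"y":-0.005,"z":0.045,"wx":0,"wy":0,"wz":0,"hand":1},
    {"x":0,"y":0,"z":0.045,"wx":0,"wy":0,"wz":0,"hand":1},
    {"x":0,"y":0,"z":0.045,"wx":0,"wy":0,"wz":0,"hand":1},
    {"x":0,"y":0,"z":0.045,"wx":0,"wy":0,"wz":0,"hand":1},
    {"x":0,"y":0,"z":0.045,"wx":0,"wy":0,"wz":0,"hand":1},
    {"x":0,"y":0,"z":0.045,"wx":0,"wy":0,"wz":0,"hand":1},
    {"x":0,"y":0,"z":0.045,"wx":0,"wy":0,"wz":0,"hand":1},
    {"x":0,"y":0,"z":0.045,"wx":0,"wy":0,"wz":0,"hand":1},
    {"x":0,"y":0,"z":0,"wx":0,"wy":0,"wz":0,"hand":1},
    {"x":0,"y":0,"z":0,"wx":0,"wy":0,"wz":0,"hand":1}
  ]
}}

```text
time: 4.42
tool_pos: [0.5802, -0.1932, 0.0686]
tool_rot: [-0.001, 0.139, 0.99, 0.0]
contact_force: [-0.5, 0.0, 0.3]
gripper_width: 0.999
grasp_force: 0.0
```

Emit:
{"method": "send_rows", "body": {
  "rows": [
    {"x":0,"y":0,"z":0,"wx":0,"wy":0,"wz":0,"hand":-1},
    {"x":0,"y":0,"z":0,"wx":0,"wy":0,"wz":0,"hand":-1},
    {"x":0,"y":0,"z":0,"wx":0,"wy":0,"wz":0,"hand":-1},
    {"x":0,"y":0,"z":0,"wx":0,"wy":0,"wz":0,"hand":-1},
    {"x":0,"y":0,"z":0,"wx":0,"wy":0,"wz":0,"hand":-1},
    {"x":0,"y":0,"z":0,"wx":0,"wy":0,"wz":0,"hand":-1},
    {"x":0,"y":0,"z":0,"wx":0,"wy":0,"wz":0,"hand":-1},
    {"x":0,"y":0,"z":0,"wx":0,"wy":0,"wz":0,"hand":-1},
    {"x":0,"y":0,"z":0,"wx":0,"wy":0,"wz":0,"hand":-1},
    {"x":0,"y":0,"z":0,"wx":0,"wy":0,"wz":0,"hand":-1}
  ]
}}

```text
time: 5.25
tool_pos: [0.5807, -0.1947, 0.0707]
tool_rot: [0.0, 0.139, 0.99, -0.001]
contact_force: [-4.3, -4.2, 4.8]
gripper_width: 0.61
grasp_force: 63.5
```

Emit:
{"method": "send_rows", "body": {
  "rows": [
    {"x":0,"y":0,"z":0,"wx":0,"wy":0,"wz":0.08,"hand":-1},
    {"x":0,"y":0,"z":0,"wx":0,"wy":0,"wz":0.08,"hand":-1},
    {"x":0,"y":0,"z":0,"wx":0,"wy":0,"wz":0.08,"hand":-1},
    {"x":0,"y":0,"z":0,"wx":0,"wy":0,"wz":0.08,"hand":-1},
    {"x":0,"y":0,"z":0,"wx":0,"wy":0,"wz":0.08,"hand":-1},
    {"x":0,"y":0,"z":0,"wx":0,"wy":0,"wz":0.08,"hand":-1},
    {"x":0,"y":0,"z":0,"wx":0,"wy":0,"wz":0.08,"hand":-1},
    {"x":0,"y":0,"z":0,"wx":0,"wy":0,"wz":0.08,"hand":-1},
    {"x":0,"y":0,"z":0,"wx":0,"wy":0,"wz":0.08,"hand":-1},
    {"x":0,"y":0,"z":0,"wx":0,"wy":0,"wz":0.08,"hand":-1}
  ]
}}

```text
time: 6.08
tool_pos: [0.5812, -0.194, 0.0707]
tool_rot: [0.001, 0.44, 0.898, -0.0]
contact_force: [-1.6, -0.9, 5.1]
gripper_width: 0.614
grasp_force: 63.6
```

Emit:
{"method": "send_rows", "body": {
  "rows": [
    {"x":0,"y":0,"z":0,"wx":0,"wy":0,"wz":0.08,"hand":-1},
    {"x":0,"y":0,"z":0,"wx":0,"wy":0,"wz":0.08,"hand":-1},
    {"x":0,"y":0,"z":0,"wx":0,"wy":0,"wz":0.08,"hand":-1},
    {"x":0,"y":0,"z":0,"wx":0,"wy":0,"wz":0.08,"hand":-1},
    {"x":0,"y":0,"z":0,"wx":0,"wy":0,"wz":0.08,"hand":-1},
    {"x":0,"y":0,"z":0,"wx":0,"wy":0,"wz":0.08,"hand":-1},
    {"x":0,"y":0,"z":0,"wx":0,"wy":0,"wz":0.08,"hand":-1},
    {"x":0,"y":0,"z":0,"wx":0,"wy":0,"wz":0.08,"hand":-1},
    {"x":0,"y":0,"z":0,"wx":0,"wy":0,"wz":0.08,"hand":-1},
    {"x":0,"y":0,"z":0,"wx":0,"wy":0,"wz":0.06,"hand":-1}
  ]
}}

```text
time: 6.92
tool_pos: [0.5819, -0.1937, 0.0707]
tool_rot: [0.001, 0.69, 0.724, 0.001]
contact_force: [1.4, -0.8, 3.4]
gripper_width: 0.612
grasp_force: 63.5
```

```bash
python3 - <<'E'
from h import *
s=manip.state();c=calibration("wrist");im=grab_frame("wrist");cv2.imwrite("pics/w4.png",im);np.savez("w4.npz",**c)
print(s["time"],s["tool_pos"],s["contact_force"],s["ft_torque"],s["joint_pos"].round(3))
q=s["tool_rot"];print(Ro.from_quat(np.r_[q[1:],q[0]]).as_matrix().round(3))
print(blobs(im,*RED,100)[0],blobs(im,*GREEN,50)[0])
E
```

```text
6.9167 [ 0.58189498 -0.19371527  0.07071331] [ 1.40663473 -0.78237925  3.43562047] [-0.16802445  0.23323439  0.12287586] [-0.443  0.172  1.766  0.     1.201 -0.491]
[[-0.048  0.999  0.003]
 [ 0.999  0.048 -0.001]
 [-0.001  0.003 -1.   ]]
[([222, 79, 116, 254, 10838], [277.7, 233.5])] [([285, 110, 13, 60, 517], [290.4, 140.3]), ([243, 113, 16, 60, 671], [250.6, 142.4])]
```

View pics/w4.png

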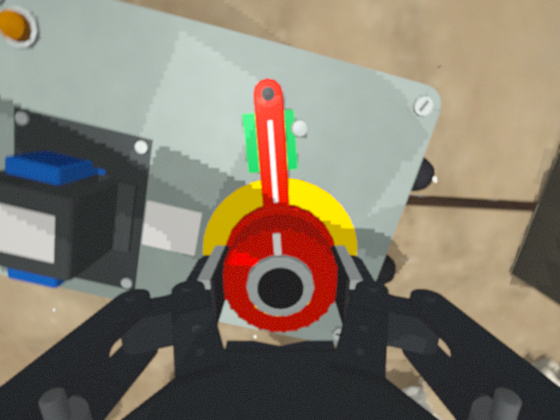

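The finger covers the middle of the green mark, with green on both sides (columns 243-258 and 285-298), and sits just left of the stop pin at (300,128). I'll release and go up.

Emit:
{"method": "send_rows", "body": {
  "rows": [
    {"x":0,"y":0,"z":0,"wx":0,"wy":0,"wz":0,"hand":1},
    {"x":0,"y":0,"z":0,"wx":0,"wy":0,"wz":0,"hand":1},
    {"x":0,"y":0,"z":0,"wx":0,"wy":0,"wz":0,"hand":1},
    {"x":0,"y":0,"z":0,"wx":0,"wy":0,"wz":0,"hand":1},
    {"x":0,"y":0,"z":0,"wx":0,"wy":0,"wz":0,"hand":1},
    {"x":0,"y":0,"z":0,"wx":0,"wy":0,"wz":0,"hand":1},
    {"x":0,"y":0,"z":-0.1,"wx":0,"wy":0,"wz":0,"hand":1},
    {"x":0,"y":0,"z":-0.15,"wx":0,"wy":0,"wz":0,"hand":1},
    {"x":0,"y":0,"z":-0.15,"wx":0,"wy":0,"wz":0,"hand":1},
    {"x":0,"y":0,"z":-0.15,"wx":0,"wy":0,"wz":0,"hand":1}
  ]
}}

```text
time: 7.8
tool_pos: [0.5803, -0.1932, 0.1524]
tool_rot: [-0.0, 0.689, 0.725, -0.0]
contact_force: [1.0, -0.3, 0.9]
gripper_width: 0.997
grasp_force: 0.0
```

Emit:
{"method": "send_rows", "body": {
  "rows": [
    {"x":0,"y":0,"z":-0.05,"wx":0,"wy":0,"wz":-0.12,"hand":1},
    {"x":0,"y":0,"z":-0.05,"wx":0,"wy":0,"wz":-0.12,"hand":1},
    {"x":0,"y":0,"z":-0.05,"wx":0,"wy":0,"wz":-0.12,"hand":1},
    {"x":0,"y":0,"z":-0.05,"wx":0,"wy":0,"wz":-0.12,"hand":1},
    {"x":0,"y":0,"z":-0.05,"wx":0,"wy":0,"wz":-0.12,"hand":1},
    {"x":0,"y":0,"z":-0.05,"wx":0,"wy":0,"wz":-0.12,"hand":1},
    {"x":0,"y":0,"z":-0.05,"wx":0,"wy":0,"wz":-0.12,"hand":1},
    {"x":0,"y":0,"z":0,"wx":0,"wy":0,"wz":-0.12,"hand":1},
    {"x":0,"y":0,"z":0,"wx":0,"wy":0,"wz":-0.12,"hand":1},
    {"x":0,"y":0,"z":0,"wx":0,"wy":0,"wz":-0.12,"hand":1}
  ]
}}

```text
time: 8.63
tool_pos: [0.5806, -0.1934, 0.2045]
tool_rot: [0.0, 0.283, 0.959, 0.0]
contact_force: [-0.2, 0.9, 0.5]
gripper_width: 1.001
grasp_force: 0.0
```

Emit:
{"method": "send_rows", "body": {
  "rows": [
    {"x":0,"y":0,"z":0,"wx":0,"wy":0,"wz":-0.12,"hand":1},
    {"x":0,"y":0,"z":0,"wx":0,"wy":0,"wz":-0.12,"hand":1},
    {"x":0,"y":0,"z":0,"wx":0,"wy":0,"wz":-0.12,"hand":1},
    {"x":0,"y":0,"z":0,"wx":0,"wy":0,"wz":-0.12,"hand":1},
    {"x":0.12,"y":0,"z":0,"wx":0,"wy":0,"wz":0,"hand":1},
    {"x":0.12,"y":0,"z":0,"wx":0,"wy":0,"wz":0,"hand":1},
    {"x":0.12,"y":0,"z":0,"wx":0,"wy":0,"wz":0,"hand":1},
    {"x":0.12,"y":0,"z":0,"wx":0,"wy":0,"wz":0,"hand":1},
    {"x":0,"y":0,"z":0,"wx":0,"wy":0,"wz":0,"hand":1},
    {"x":0,"y":0,"z":0,"wx":0,"wy":0,"wz":0,"hand":1}
  ]
}}

```text
time: 9.47
tool_pos: [0.5098, -0.179, 0.2044]
tool_rot: [0.0, 0.101, 0.995, -0.0]
contact_force: [0.2, 0.0, -0.4]
gripper_width: 1.007
grasp_force: 0.0
```

```bash
python3 - <<'E'
from h import *
s=manip.state();c=calibration("wrist");im=grab_frame("wrist");cv2.imwrite("pics/w5.png",im);np.savez("w5.npz",**c)
print(s["time"],s["tool_pos"],s["contact_force"],s["joint_pos"].round(3))
q=s["tool_rot"];print(Ro.from_quat(np.r_[q[1:],q[0]]).as_matrix().round(3))
for n,k,z in(("red",RED,.09),("blue",BLUE,.081),("green",GREEN,.06)):
    for b,p in blobs(im,*k,60)[0]:print(n,b,p,plane(c,p,z).round(4))
E
```

```text
9.4667 [ 0.50984654 -0.17899589  0.20443604] [ 0.16073598  0.0436348  -0.42515155] [-0.475 -0.133  1.838  0.     1.435 -1.845]
[[-0.98   0.2    0.001]
 [ 0.2    0.98  -0.   ]
 [-0.001 -0.    -1.   ]]
red [251, 235, 112, 65, 2463] [289.5, 260.4] [[ 0.5685 -0.1803  0.09  ]]
blue [440, 87, 44, 31, 775] [461.2, 102.9] [[ 0.455 -0.005  0.081]]
blue [512, 113, 19, 26, 121] [521.1, 126.4] [[0.4857 0.0482 0.081 ]]
blue [300, 141, 12, 30, 321] [305.1, 155.4] [[ 0.4728 -0.1469  0.081 ]]
blue [241, 142, 13, 30, 329] [247.2, 156.5] [[ 0.4633 -0.1986  0.081 ]]
blue [434, 237, 38, 30, 534] [451.4, 250.7] [[ 0.5958 -0.0191  0.081 ]]
green [317, 229, 30, 15, 233] [331.7, 235.9] [[ 0.5646 -0.1329  0.06  ]]
```

View pics/w5.png

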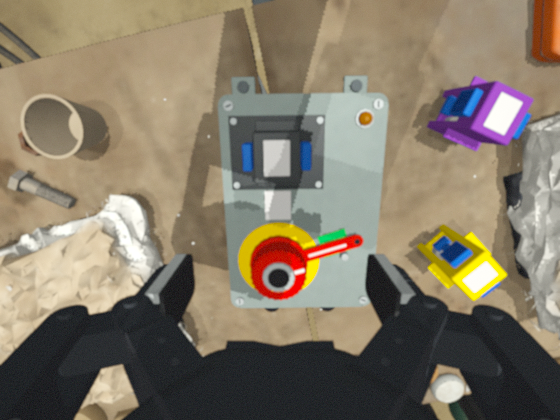

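Compared with the earlier view the finger now points to the right of the box, with its tip hole at (357,241). The carrier pads are at (247,156) and (305,155). I'll check the collar angle before going on.

```bash
python3 - <<'E'
from h import *
c=dict(np.load("w5.npz"));im=cv2.imread("pics/w5.png")
p=plane(c,[[357,241]],.07)[0];a=np.array([.580,-.1933]);d=p[:2]-a
print(p,np.linalg.norm(d),"cw from box y",np.radians(168.5)-np.arctan2(d[1],d[0]))
E
```

```text
[ 0.5710533  -0.10926431  0.07      ] 0.08451059805047688 cw from box y 1.2640198278787982
```

Emit:
{"method": "send_rows", "body": {
  "rows": [
    {"x":0.0565,"y":-0.002,"z":0.02,"wx":0,"wy":0,"wz":0,"hand":1},
    {"x":0.0565,"y":-0.002,"z":0.02,"wx":0,"wy":0,"wz":0,"hand":1},
    {"x":0.0565,"y":-0.002,"z":0.02,"wx":0,"wy":0,"wz":0,"hand":1},
    {"x":0.0565,"y":-0.002,"z":0.02,"wx":0,"wy":0,"wz":0,"hand":1},
    {"x":0.0565,"y":-0.002,"z":0.02,"wx":0,"wy":0,"wz":0,"hand":1},
    {"x":0,"y":0,"z":0.1,"wx":0,"wy":0,"wz":0,"hand":1},
    {"x":0,"y":0,"z":0.1,"wx":0,"wy":0,"wz":0,"hand":1},
    {"x":0,"y":0,"z":0.1,"wx":0,"wy":0,"wz":0,"hand":1},
    {"x":0,"y":0,"z":0.1,"wx":0,"wy":0,"wz":0,"hand":1},
    {"x":0,"y":0,"z":0,"wx":0,"wy":0,"wz":0,"hand":1}
  ]
}}

```text
time: 10.35
tool_pos: [0.4655, -0.1708, 0.1256]
tool_rot: [-0.003, 0.101, 0.995, 0.001]
contact_force: [-0.3, -0.2, -0.5]
gripper_width: 1.004
grasp_force: 0.0
```

```bash
python3 - <<'E'
from h import *
s=manip.state();c=calibration("wrist");im=grab_frame("wrist");cv2.imwrite("pics/w6.png",im);np.savez("w6.npz",**c)
print(s["time"],s["tool_pos"],s["contact_force"])
for b,p in blobs(im,*BLUE,200)[0]:print(b,p,plane(c,p,.081).round(4),plane(c,p,.09).round(4))
E
```

```text
10.35 [ 0.46550292 -0.17079471  0.12560896] [-0.31992674 -0.22802279 -0.54651732]
[482, 146, 68, 39, 1472] [514.3, 162.1] [[ 0.4495 -0.0098  0.081 ]] [[ 0.4469 -0.0168  0.09  ]]
[308, 213, 16, 46, 656] [315.3, 236.1] [[ 0.474  -0.1464  0.081 ]] [[ 0.4702 -0.1469  0.09  ]]
[230, 214, 16, 46, 624] [237.6, 236.9] [[ 0.4637 -0.1992  0.081 ]] [[ 0.4605 -0.1971  0.09  ]]
```

View pics/w6.png

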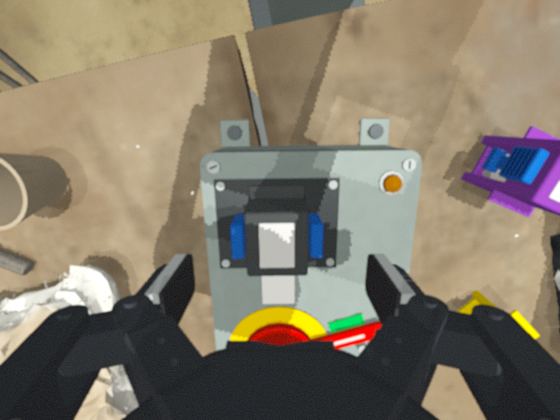

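The open fingers straddle the carrier (pads at (238,237) and (315,236)). The collar finger lies at (350,335) next to the green mark and clear of the carrier.

Emit:
{"method": "send_rows", "body": {
  "rows": [
    {"x":-0.013,"y":-0.008,"z":0.049,"wx":0,"wy":0,"wz":0,"hand":1},
    {"x":0,"y":0,"z":0.049,"wx":0,"wy":0,"wz":0,"hand":1},
    {"x":0,"y":0,"z":0.049,"wx":0,"wy":0,"wz":0,"hand":1},
    {"x":0,"y":0,"z":0.049,"wx":0,"wy":0,"wz":0,"hand":1},
    {"x":0,"y":0,"z":0.049,"wx":0,"wy":0,"wz":0,"hand":1},
    {"x":0,"y":0,"z":0.049,"wx":0,"wy":0,"wz":0,"hand":1},
    {"x":0,"y":0,"z":0.049,"wx":0,"wy":0,"wz":0,"hand":1},
    {"x":0,"y":0,"z":0.049,"wx":0,"wy":0,"wz":0,"hand":1},
    {"x":0,"y":0,"z":0,"wx":0,"wy":0,"wz":0,"hand":1},
    {"x":0,"y":0,"z":0,"wx":0,"wy":0,"wz":0,"hand":1}
  ]
}}

```text
time: 11.23
tool_pos: [0.4695, -0.1734, 0.0698]
tool_rot: [-0.001, 0.1, 0.995, 0.0]
contact_force: [-0.0, -0.8, 0.6]
gripper_width: 0.994
grasp_force: 0.0
```

Emit:
{"method": "send_rows", "body": {
  "rows": [
    {"x":0,"y":0,"z":0,"wx":0,"wy":0,"wz":0,"hand":-1},
    {"x":0,"y":0,"z":0,"wx":0,"wy":0,"wz":0,"hand":-1},
    {"x":0,"y":0,"z":0,"wx":0,"wy":0,"wz":0,"hand":-1},
    {"x":0,"y":0,"z":0,"wx":0,"wy":0,"wz":0,"hand":-1},
    {"x":0,"y":0,"z":0,"wx":0,"wy":0,"wz":0,"hand":-1},
    {"x":0,"y":0,"z":0,"wx":0,"wy":0,"wz":0,"hand":-1},
    {"x":0,"y":0,"z":0,"wx":0,"wy":0,"wz":0,"hand":-1},
    {"x":0,"y":0,"z":0,"wx":0,"wy":0,"wz":0,"hand":-1},
    {"x":0,"y":0,"z":0,"wx":0,"wy":0,"wz":0,"hand":-1},
    {"x":0,"y":0,"z":0,"wx":0,"wy":0,"wz":0,"hand":-1}
  ]
}}

```text
time: 12.07
tool_pos: [0.4714, -0.1743, 0.0734]
tool_rot: [0.002, 0.1, 0.995, -0.001]
contact_force: [-2.6, 1.5, 8.8]
gripper_width: 0.496
grasp_force: 64.4
```

Emit:
{"method": "send_rows", "body": {
  "rows": [
    {"x":0,"y":0,"z":-0.02,"wx":0,"wy":0,"wz":0,"hand":-1},
    {"x":0,"y":0,"z":-0.03,"wx":0,"wy":0,"wz":0,"hand":-1},
    {"x":0,"y":0,"z":-0.03,"wx":0,"wy":0,"wz":0,"hand":-1},
    {"x":0,"y":0,"z":-0.03,"wx":0,"wy":0,"wz":0,"hand":-1},
    {"x":0,"y":0,"z":-0.03,"wx":0,"wy":0,"wz":0,"hand":-1},
    {"x":0,"y":0,"z":-0.03,"wx":0,"wy":0,"wz":0,"hand":-1},
    {"x":0,"y":0,"z":-0.03,"wx":0,"wy":0,"wz":0,"hand":-1},
    {"x":0,"y":0,"z":-0.03,"wx":0,"wy":0,"wz":0,"hand":-1},
    {"x":0,"y":0,"z":-0.03,"wx":0,"wy":0,"wz":0,"hand":-1},
    {"x":0,"y":0,"z":-0.03,"wx":0,"wy":0,"wz":0,"hand":-1}
  ]
}}

```text
time: 12.9
tool_pos: [0.4699, -0.1736, 0.1145]
tool_rot: [0.0, 0.1, 0.995, -0.0]
contact_force: [2.4, -0.3, -2.6]
gripper_width: 0.497
grasp_force: 61.1
```

Emit:
{"method": "send_rows", "body": {
  "rows": [
    {"x":0,"y":0,"z":-0.05,"wx":0,"wy":0,"wz":0,"hand":-1},
    {"x":0,"y":0,"z":-0.05,"wx":0,"wy":0,"wz":0,"hand":-1},
    {"x":0,"y":0,"z":-0.05,"wx":0,"wy":0,"wz":0,"hand":-1},
    {"x":0,"y":0,"z":-0.05,"wx":0,"wy":0,"wz":0,"hand":-1},
    {"x":0,"y":0,"z":-0.05,"wx":0,"wy":0,"wz":0,"hand":-1},
    {"x":0,"y":0,"z":-0.05,"wx":0,"wy":0,"wz":0,"hand":-1},
    {"x":0,"y":0,"z":-0.05,"wx":0,"wy":0,"wz":0,"hand":-1},
    {"x":0,"y":0,"z":-0.02,"wx":0,"wy":0,"wz":0,"hand":-1},
    {"x":0,"y":0,"z":0,"wx":0,"wy":0,"wz":0,"hand":-1},
    {"x":0,"y":0,"z":0,"wx":0,"wy":0,"wz":0,"hand":-1}
  ]
}}

```text
time: 13.73
tool_pos: [0.4699, -0.1736, 0.1696]
tool_rot: [0.0, 0.1, 0.995, -0.0]
contact_force: [-0.4, -0.0, -1.7]
gripper_width: 0.498
grasp_force: 61.4
```

```bash
python3 - <<'E'
from h import *
s=manip.state();a=grab_frame("scene");w=grab_frame("wrist")
print(s["time"],s["tool_pos"],s["contact_force"],s["grasp_force"],s["gripper_width"])
cv2.imwrite("pics/f.png",np.hstack([cv2.resize(a[150:300,240:440],(400,300),interpolation=2),cv2.resize(w,(400,300))]))
E
```

```text
13.7333 [ 0.46985169 -0.17360697  0.16960902] [-0.382968   -0.04195465 -1.66308404] 61.39410138130188 0.49823985336588644
```

View pics/f.png

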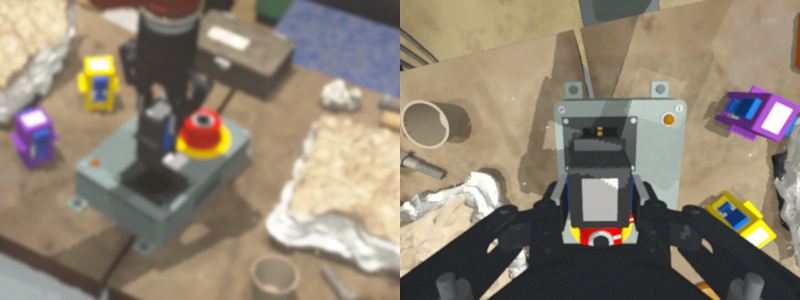

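The pictures show the carrier upright in the fingers above its empty socket at about (155,185). The box, crucible and collar look undisturbed. I'm handing the job in.

```bash
python3 -c "
from plant import job_done
print(job_done())"
```

```text
the job is handed in; nothing more can be done
None
```

I turned the collar to the green mark (about 1.25 rad), pinched both catches in and lifted the carrier out upright, its lower end about 5 cm above the lid, then handed the job in; no verdict came back.

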